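# Clamp a reagent bottle with the capstan clamp

## Robot

A 6-joint arm with a two-finger parallel gripper is mounted at the origin on a cart in front of the work surface, level with it; the furniture and walls round the work are solid. World frame = base frame: x ahead of the robot, y to its left, z up, the work surface at z = 0. Lengths are in m, angles in rad, forces in N, time in s.
With the tool pointing down it reaches from about 0.375 to 0.975 m from the base axis. Payload 3.8 kg.
Tool frame: the origin (TCP) lies at the very end of the fingers, on their centre line; the grasp point (between the pads) lies 19 mm behind it; z points along the fingers, y is the line along which they close (so a half turn about z gives the same grasp; the last joint's range is limited). The gripper opens to 85 mm and grips with 20 to 120 N. Pads are 22 mm wide; open, the fingers measure 114 mm over their backs; the gripper's body (76 mm by 85 mm) begins 54 mm behind the grasp point. The pads swing forward as they close: fully open they stand 13 mm farther back than shut.
Start: joints at [1.191, 0.264, 1.604, -0, 1.274, -0.037], TCP at [0.227, 0.636, 0.231] pointing down, gripper open.
Joint ranges: [-2.63, 2.63], [-0.94, 2.18], [0.31, 2.57], [-1.31, 4.45], [0, 2.66], [-2.55, 2.55]. Speed limits (rad/s): [2.57, 2.57, 3.14, 3.14, 3.14, 3.14].

## Interface

Orientations are given as a rotation vector (axis times angle).
In Python, from workcell import read_state, read_camera, calibration, finish_job gives the robot as it stands.
- The arm moves only by the tool step_arm, never from a script. Its argument "commands" is a list of rows, each an object of numbers: "fingers": the gripper's target within -1 to 1 (shut at 1, half-way at 0, fully open at -1); "dx", "dy", "dz": the shift along the tool's x, y, z in m; "roll": the turn about the tool's z in degrees. In form: [{"fingers": .., "dx": .., "dy": .., "dz": .., "roll": ..}, ...]. A call has 1 to 8 rows; each row is the pose to reach, as a shift and turn from the pose commanded when the call began, along the tool's axes at that moment; what a row does not reach only later rows make up. A row lasts 1/8 s, in which the tool goes at most 62.5 mm and 10.7 degrees, less where a joint would pass 70% of its speed; a pose out of reach is approached as far as the arm can. A call with a gripper value outside its range is refused whole. The fingers move at their own pace and stop on an object; "squeeze" is the grip in N (left out, the last holds). Time passes only in rows, so rows that repeat a pose let the fingers close. It gives the time, the measured TCP pose, the force, the opening and the grip force at its end, in the units of the state.
- read_state(): the state, without advancing time (a new reading comes with each control period).
- read_camera(name): name is "scene" or "top"; returns (picture, depth): 384x512x3 uint8, blue, green, red; 384x512 float32, m along the optical axis (not along the pixel's ray), 0 where there is no reading.
- calibration(name): a dict with "intrinsics" (3x3 intrinsics, pixels), "world_to_cam" (4x4, takes a point from world to camera coordinates). Camera axes: x right, y up, looking along -z (the intrinsics and any distortion apply to the point x, -y, -z); pixel columns grow to the right and rows downward; lengths in m; the calibration is good to about 2 mm. A picture is of the moment at which its call begins. calibration takes no time and is no camera call.
- finish_job(): hands the job in; it is judged then, once.
The state is a dict: "time": time; "q": joint angles; "joint_vel": joint speeds; "joint_torque": joint torques, N m; "tool_pos": TCP position; "tcp_rot": TCP orientation; "wrist_force": force on the tool from outside, world axes, zero at the start; "torque": the same for the moment, N m; "width": opening from 0.0 (shut) to 1.0 (fully open); "grip_force": force on a finger pad.
Only numpy, scipy, OpenCV 4.12 (cv2) and the standard library are available. Lean on these libraries where they do the work, as an engineer would, in place of code of your own. Each camera call takes 0.05 s, during which the arm holds its last target. There are 200 camera calls.

## Task

Stand the clear glass bottle with the blue cap upright on the bench clamp, in the gap between its jaw and its end stop. Then wind the jaw shut with the spoked capstan, pushing spoke after spoke clockwise (seen from above), until the bottle is pressed against the stop and the spokes push back about twice as hard as when they ran free: held firmly, but no harder, as it is glass. Let go, and leave the timer, the marker and the beaker where they are.

Things in the scene. Friction and masses are not known exactly. Their poses are not given: they have to be found in the camera images.
- bottle_mid (a point): centre (half-way up) of the loose clear glass reagent bottle with blue screw cap and blue label band: 105 mm tall, body 56 mm in diameter up to about 70 mm, then a shoulder and a 32 mm cap; 0.12 to 0.24 kg; z is its upright axis. Grasp the body across 56 mm.
- clamp: bench clamp fixed to the worktop: grey base plate 12 mm thick, 112 mm wide, x from -90 to +220 mm, blue gear housing 64 x 58 mm and 76 mm high (with collar) under the capstan. Origin on the worktop under the capstan axis; x points along the plate to the end stop, z up. Two guide strips 8 mm high lie on the plate along y = +-42 mm.
- pocket (a point): point on top of the clamp's base plate, on its centre line, 149 mm from the capstan axis: a bottle stood here is at least 12 mm free of jaw and stop. The end stop beyond it is a blue block 56 mm wide, 68 mm high, with black rubber face. It is adjustable: the face lies 41 to 53 mm beyond this point, setting not given, so feel for it.
- jaw: sliding jaw, blue block 56 mm wide with a springy black rubber pad (50 x 46 mm, gives 1 mm per 10 N) towards the bottle, top 71 mm above the worktop; origin at the middle of the pad's face, axes as the clamp's. It moves along the clamp's +x, 12 mm per radian of the capstan; at the start its face is 103 to 108 mm from the capstan axis. Do not push it by hand.
- capstan: capstan with four straight spokes 90 degrees apart on an upright axis: origin on the axis at spoke height, 95 mm above the worktop; its x axis points along the spoke with the red ball (others black), z up. Hub 42 mm in diameter, +-19 mm high; rods 10 mm thick; balls 20 mm, centred 84 mm from the axis: the rod is bare from 24 to 72 mm. Clockwise from above closes the jaw.
- spoke_end (a point): centre of the red ball. Shutting the jaw on the bottle takes 2.1 to 3.6 rad, several spokes in turn. Drag 0.30 N m (5.5 N at 55 mm from the axis) when running free, read up to 1.5 N lower at a halt; it stays where left. Each 10 N of jaw pressure adds 0.12 N m (2.2 N at 55 mm). Right is 20 to 30 N of jaw pressure: 10 to 12 N of push at 55 mm; the drag holds 25 N once let go.
- timer: bystander: white bench timer lying flat, 75 x 75 x 17 mm, loose; origin under its centre
- marker: bystander: marker pen with black cap lying flat, 72 x 123 x 14 mm, loose; origin under its centre
- beaker: bystander: empty translucent plastic beaker, 64 mm in diameter, 76 mm tall, loose; origin under its centre
Mind the look-alikes: they are no part of the job. What is shaped like the part that bears bottle_mid but green or yellow is not meant.

How it is judged:
On the way, in this order (a step that is already met when the one before it is completed fails the run):
1. the bottle stands upright on the clamp between jaw and stop, let go (x of bottle_mid in the frame of clamp between 0.125 and 0.178 m and y of bottle_mid in the frame of clamp between -0.015 and 0.015 m and z of bottle_mid in the frame of clamp below 0.07 m and angle between bottle_mid's own z axis and vertical below 0.1 rad and contact force between the fingers and bottle below 0.1 N and contact force between jaw and bottle below 5 N), for 0.2 s.
2. the capstan has brought the jaw to press on the bottle (contact force between jaw and bottle above 8 N), for 0.2 s.
At the end, for the whole second after the job is handed in: The bottle stands upright (within 0.1 rad) on the clamp's plate, within 15 mm of its centre line, against the stop; the jaw presses on it with 8 to 45 N; the capstan is at rest (contact force between jaw and bottle between 8 and 45 N and y of bottle_mid in the frame of clamp between -0.015 and 0.015 m and x of bottle_mid in the frame of clamp between 0.155 and 0.18 m and z of bottle_mid in the frame of clamp below 0.072 m and angle between bottle_mid's own z axis and vertical below 0.1 rad and angular speed of capstan below 0.05 rad/s); the robot touches nothing.
It fails at once if the jaw squeezes the glass with more than 60 N (contact force between jaw and bottle above 60 N).
It fails at once if the capstan is pushed with more than 25 N (contact force between the arm and capstan above 25 N).
It fails at once if the jaw is pushed by hand (over 15 N) (contact force between the arm and jaw above 15 N).
It fails at once if the timer, marker or beaker is moved by more than 20 mm (distance of any of timer, marker, beaker from where it was at the start of the episode above 0.02 m).
It also fails if it takes over 72 s, if anything falls off the work surface, if the arm or the gripper's body presses on something with over 40 N, if the wrist force passes 120 N, or if a joint passes its speed limit or range.

## Working session

There is one attempt and no reset: what is moved stays moved. The work goes in short steps, Python scripts to look and compute and a tool call to move; the robot and the scene stay as the last step left them, time stands still between calls to the robot, and variables do not carry over. Pictures are saved under pics/ and viewed, at most 10 in all, crops included, and the job is handed in when it is done.

Besides the shell and the picture viewer there is one more tool, called after ">>>" by a JSON object that holds its "method" and its "body", one argument or row to a line. step_arm: Moves the arm, as the interface text tells. Its arguments: {"type":"object","properties":{"commands":{"type":"array","items":{"type":"object","properties":{"fingers":{"type":"number"},"dx":{"type":"number"},"dy":{"type":"number"},"dz":{"type":"number"},"roll":{"type":"number"}}}},"squeeze":{"type":"number"}},"required":["commands"]}

```bash
mkdir -p pics; ls; python3 - <<'E'
from workcell import *
import cv2,numpy as np
s=read_state();print({k:np.round(v,3) for k,v in s.items()})
for n in("scene","top"):
    p,d=read_camera(n);cv2.imwrite(f"pics/{n}0.png",p);np.save(f"pics/{n}0.npy",d)
    c=calibration(n);print(n,c)
E
```

```text
pics
{'time': np.float64(0.0), 'q': array([ 1.191,  0.265,  1.605,  0.   ,  1.274, -0.037]), 'joint_vel': array([-0.001,  0.002, -0.002,  0.001, -0.   ,  0.   ]), 'joint_torque': array([-1.0000e-03, -5.1512e+01, -3.6731e+01, -0.0000e+00,  1.3000e-02,
        0.0000e+00]), 'tool_pos': array([0.227, 0.635, 0.23 ]), 'tcp_rot': array([-5.360e-01, -3.095e+00,  3.000e-03]), 'wrist_force': array([0.905, 0.416, 0.195]), 'torque': array([0.041, 0.041, 0.041]), 'grip_force': np.float64(0.0), 'width': np.float64(1.001)}
scene {'intrinsics': array([[386.50724843,   0.        , 257.09671249],
       [  0.        , 386.50724843, 194.6159675 ],
       [  0.        ,   0.        ,   1.        ]]), 'world_to_cam': array([[-0.70750287, -0.70635794, -0.0223191 ,  0.51773978],
       [ 0.32317878, -0.35146573,  0.87865085, -0.13513492],
       [-0.6284864 ,  0.61443494,  0.47694292, -0.99328507],
       [ 0.        ,  0.        ,  0.        ,  1.        ]])}
top {'intrinsics': array([[350.6983555 ,   0.        , 250.68842379],
       [  0.        , 350.6983555 , 192.64866673],
       [  0.        ,   0.        ,   1.        ]]), 'world_to_cam': array([[-0.00858508, -0.99982271,  0.0167584 ,  0.28437849],
       [ 0.99547907, -0.00696005,  0.09472576, -0.4453548 ],
       [-0.09459233,  0.01749586,  0.99536234, -0.9078024 ],
       [ 0.        ,  0.        ,  0.        ,  1.        ]])}
```

View pics/scene0.png

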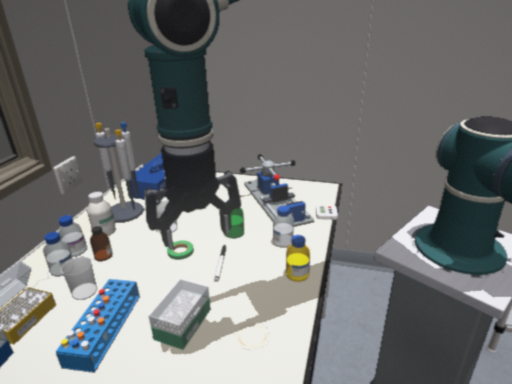

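View pics/top0.png

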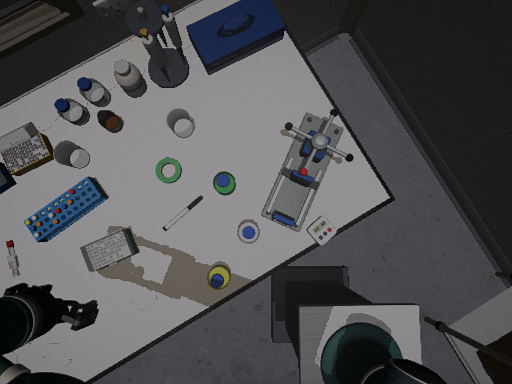

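The scene view shows the clear bottle at about (284,228) between the green and yellow ones. In the top view it is at (248,231). The clamp runs from the capstan at (320,142) to the stop at (284,217), the red ball is at (303,171) and the timer is at (321,230). I'll measure these points.

```bash
cat > h.py <<'E'
from workcell import *
import cv2,numpy as np
def ray(n,px,z):
    c=calibration(n);K=c["intrinsics"];T=c["world_to_cam"]
    v=np.array([(px[0]-K[0,2])/K[0,0],-(px[1]-K[1,2])/K[1,1],-1.])
    R=T[:3,:3];o=-R.T@T[:3,3];w=R.T@v
    return o+w*(z-o[2])/w[2]
def proj(n,P):
    c=calibration(n);p=c["world_to_cam"]@np.r_[P,1];K=c["intrinsics"]
    return np.array([K[0,2]+K[0,0]*p[0]/-p[2],K[1,2]-K[1,1]*p[1]/-p[2]])
def blobs(p,lo,hi,box,mn=8):
    m=cv2.inRange(cv2.cvtColor(p,cv2.COLOR_BGR2HSV),lo,hi)
    k=np.zeros_like(m);x0,y0,x1,y1=box;k[y0:y1,x0:x1]=255;m&=k
    n,l,s,c=cv2.connectedComponentsWithStats(m)
    return [(tuple(c[i].round(1)),s[i].tolist()) for i in range(1,n) if s[i,4]>=mn]
E
python3 - <<'E'
from h import *
t=cv2.imread("pics/top0.png");s=cv2.imread("pics/scene0.png")
a=cv2.resize(t[95:265,200:370],(600,600),interpolation=cv2.INTER_CUBIC)
b=cv2.resize(s[140:260,220:360],(700,600),interpolation=cv2.INTER_CUBIC)
cv2.imwrite("pics/a.png",a);cv2.imwrite("pics/b.png",b)
box=(200,95,370,265)
print("red",blobs(t,(0,120,60),(10,255,255),box),blobs(t,(170,120,60),(180,255,255),box))
print("blue",blobs(t,(100,100,40),(130,255,255),box))
print("black",blobs(t,(0,0,0),(180,255,45),box))
E
```

```text
red [((np.float64(303.2), np.float64(171.2)), [300, 168, 8, 7, 42]), ((np.float64(329.0), np.float64(229.2)), [328, 228, 3, 4, 10])] []
blue [((np.float64(312.5), np.float64(132.6)), [309, 130, 9, 6, 30]), ((np.float64(328.5), np.float64(140.0)), [327, 137, 4, 8, 16]), ((np.float64(306.0), np.float64(147.8)), [302, 139, 9, 15, 69]), ((np.float64(319.8), np.float64(154.8)), [314, 149, 12, 11, 62]), ((np.float64(302.8), np.float64(176.0)), [292, 170, 21, 13, 91]), ((np.float64(222.7), np.float64(180.0)), [217, 174, 13, 13, 129]), ((np.float64(283.2), np.float64(219.2)), [273, 213, 21, 13, 119]), ((np.float64(248.4), np.float64(232.3)), [243, 226, 12, 13, 122])]
black [((np.float64(346.8), np.float64(125.9)), [327, 95, 43, 69, 287]), ((np.float64(288.4), np.float64(125.9)), [286, 123, 6, 7, 37]), ((np.float64(303.7), np.float64(150.9)), [300, 138, 11, 21, 66]), ((np.float64(310.7), np.float64(144.8)), [309, 139, 6, 13, 28]), ((np.float64(321.7), np.float64(149.2)), [317, 148, 10, 3, 13]), ((np.float64(349.0), np.float64(157.4)), [346, 154, 7, 8, 41]), ((np.float64(315.7), np.float64(159.5)), [312, 157, 9, 6, 31]), ((np.float64(299.0), np.float64(180.0)), [290, 171, 21, 16, 140]), ((np.float64(200.8), np.float64(197.7)), [200, 196, 3, 4, 9]), ((np.float64(284.5), np.float64(215.5)), [275, 211, 20, 10, 42]), ((np.float64(352.9), np.float64(222.2)), [335, 211, 35, 25, 152]), ((np.float64(300.4), np.float64(253.9)), [280, 242, 40, 23, 163])]
```

View pics/a.png

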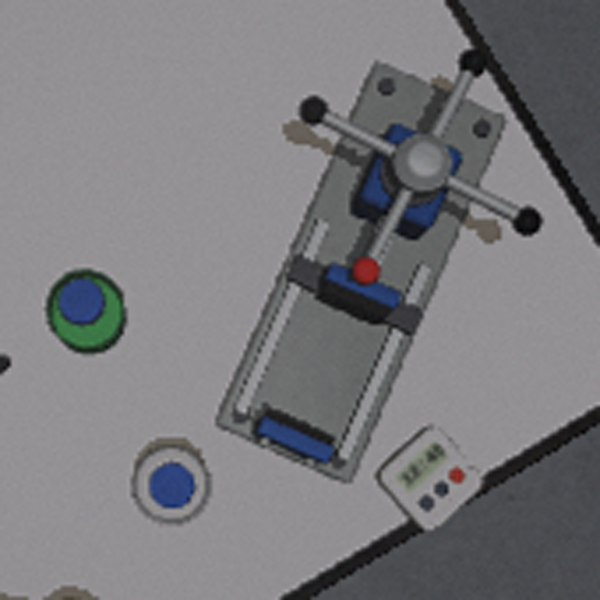

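View pics/b.png

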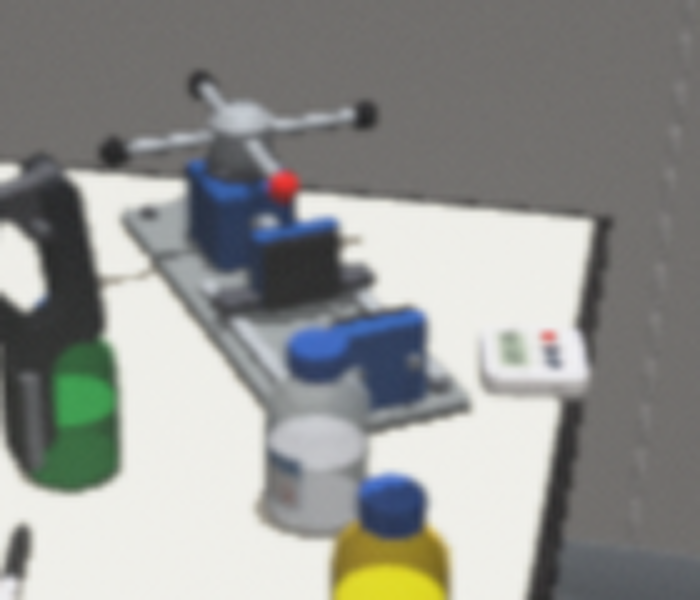

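Crop a (top) shows the plate corners at about (375,62), (503,120), (350,482) and (218,425). The balls are at (314,110), (471,62), (527,221) and red (366,271), and the bottle cap is at (173,486). Crop b confirms it is the clear bottle with the blue cap and label band, between the green and yellow ones.

```bash
python3 - <<'E'
from h import *
f=lambda u,v:(200+u*170/600-.3,95+v*170/600-.3)
r=np.round
C=[ray("top",f(*p),.012)[:2] for p in[(375,62),(503,120),(350,482),(218,425)]]
print("corners",r(C,4))
C=np.array(C);ax=(C[2]+C[3]-C[0]-C[1])/2;L=np.linalg.norm(ax);ax/=L
print("L,W",L,np.linalg.norm(C[1]-C[0]),"ang",np.degrees(np.arctan2(ax[1],ax[0])))
mid=C.mean(0);org=mid-ax*.065;print("org from plate",r(org,4))
B=np.array([ray("top",p,.095)[:2] for p in[(303.2,171.2),(288.4,125.6),f(471,62),(349,157.4)]])
print("balls",r(B,4),"centre",r(B.mean(0),4),(B[0]+B[2])/2,(B[1]+B[3])/2,np.linalg.norm(B-B.mean(0),axis=1))
a=B[0]-B.mean(0);print("red ang",np.degrees(np.arctan2(a[1],a[0])))
print("bottle top",r(ray("top",(248.4,232.3),.105),4))
s=cv2.imread("pics/scene0.png")
print(blobs(s,(100,100,40),(130,255,255),(270,200,300,235)),blobs(s,(0,120,60),(8,255,255),(270,170,285,185)))
n=(220+318*.2,140+338*.2);print("bottle scene cap z=.105",r(ray("scene",n,.105),4))
print("red scene",r(ray("scene",(276.6,176.7),.095),4))
print("timer",r(ray("top",f(432,478),.017),4))
E
```

```text
corners [[0.6674 0.1281]
 [0.6212 0.0302]
 [0.3449 0.1545]
 [0.3883 0.2528]]
L,W 0.3043303795038842 0.10822666410075298 ang 155.86519173931836
org from plate [0.5648 0.1148]
balls [[0.4921 0.1534]
 [0.6062 0.1875]
 [0.6397 0.0754]
 [0.5257 0.0397]] centre [0.5659 0.114 ] [0.56590459 0.11439287] [0.56594727 0.11363928] [0.08371833 0.08383682 0.08332833 0.0844781 ]
red ang 151.91012449568237
bottle top [0.345  0.2886 0.105 ]
[((np.float64(290.3), np.float64(210.1)), [278, 203, 22, 18, 248])] [((np.float64(276.9), np.float64(176.8)), [275, 175, 5, 5, 17])]
bottle scene cap z=.105 [0.3448 0.2889 0.105 ]
red scene [0.4931 0.1529 0.095 ]
timer [0.3474 0.0939 0.017 ]
```

```bash
cat >> h.py <<'E'
from scipy.spatial.transform import Rotation as Ro
O=np.array([.5655,.1143]);A=np.radians(155.9);X=np.array([np.cos(A),np.sin(A)]);Y=np.array([-X[1],X[0]])
def w(x,y,z): return np.r_[O+x*X+y*Y,z]
def cl(p): d=np.asarray(p)[:2]-O;return np.array([d@X,d@Y])
def info(tgt=None):
    s=read_state();R=Ro.from_rotvec(s["tcp_rot"]).as_matrix()
    ty=R[:2,1];a=np.degrees(np.arctan2(Y@ty*0+np.cross(X,ty),X@ty))
    print("t",round(s["time"],2),"tcp",np.round(s["tool_pos"],4),"clamp",np.round(cl(s["tool_pos"]),4),"tool y in clamp deg",round(a,1),"x",np.round(R[:,0],3),"q6",np.round(s["q"],2),"F",np.round(s["wrist_force"],1),"w",s["width"],s["grip_force"])
    if tgt is not None: print("shift",np.round(R.T@(np.asarray(tgt)-s["tool_pos"]),4))
E
python3 -W ignore -c "
from h import *
info([.345,.2888,.231])"
```

```text
t 0.1 tcp [0.2266 0.6351 0.2301] clamp [ 0.522 -0.337] tool y in clamp deg -85.5 x [-0.942  0.336  0.   ] q6 [ 1.19  0.26  1.61 -0.    1.27 -0.04] F [-0.3 -0.8  0.3] w 0.9985208770547829 0.0
shift [-0.2279 -0.2864 -0.0004]
```

>>> {"method": "step_arm", "body": {
  "commands": [
    {"dx": -0.228, "dy": -0.286, "dz": 0, "roll": 4.5, "fingers": -1},
    {"dx": -0.228, "dy": -0.286, "dz": 0, "roll": 4.5, "fingers": -1},
    {"dx": -0.228, "dy": -0.286, "dz": 0, "roll": 4.5, "fingers": -1},
    {"dx": -0.228, "dy": -0.286, "dz": 0, "roll": 4.5, "fingers": -1},
    {"dx": -0.228, "dy": -0.286, "dz": 0, "roll": 4.5, "fingers": -1},
    {"dx": -0.228, "dy": -0.286, "dz": 0, "roll": 4.5, "fingers": -1},
    {"dx": -0.228, "dy": -0.286, "dz": 0, "roll": 4.5, "fingers": -1},
    {"dx": -0.228, "dy": -0.286, "dz": 0, "roll": 4.5, "fingers": -1}
  ]
}}

```text
time: 1.1
tool_pos: [0.3454, 0.2899, 0.2312]
tcp_rot: [-0.658, -3.071, -0.001]
wrist_force: [-0.7, -0.3, -0.2]
width: 1.003
grip_force: 0.0
```

```bash
python3 -W ignore -c "
from h import *
info([.345,.2888,.037])
p,_=read_camera('scene');cv2.imwrite('pics/c.png',cv2.resize(p[60:260,180:400],(660,600)))"
```

```text
t 1.1 tcp [0.3454 0.2899 0.2312] clamp [ 0.2726 -0.0704] tool y in clamp deg -90.1 x [-0.912  0.41   0.   ] q6 [ 0.64 -0.17  2.06  0.    1.25 -0.51] F [-0.7 -0.3 -0.2] w 1.0032800321259254 0.0
shift [-0.0002 -0.0013  0.1942]
```

View pics/c.png

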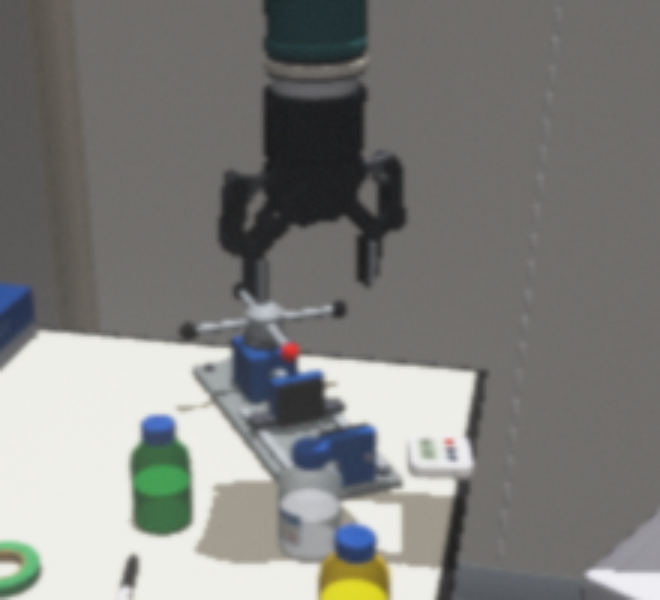

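The open gripper at (310,240) stands straight above the bottle at (310,490), with its fingers across the clamp's y axis. Next I descend and grip.

>>> {"method": "step_arm", "body": {
  "commands": [
    {"dx": 0, "dy": -0.0013, "dz": 0.06, "fingers": -1},
    {"dx": 0, "dy": -0.0013, "dz": 0.11, "fingers": -1},
    {"dx": 0, "dy": -0.0013, "dz": 0.15, "fingers": -1},
    {"dx": 0, "dy": -0.0013, "dz": 0.18, "fingers": -1},
    {"dx": 0, "dy": -0.0013, "dz": 0.194, "fingers": -1},
    {"dx": 0, "dy": -0.0013, "dz": 0.194, "fingers": -1},
    {"dx": 0, "dy": -0.0013, "dz": 0.194, "fingers": 0.3},
    {"dx": 0, "dy": -0.0013, "dz": 0.194, "fingers": 0.6}
  ],
  "squeeze": 40
}}

```text
invalid input
```

>>> {"method": "step_arm", "body": {
  "commands": [
    {"fingers": 1},
    {"fingers": 1},
    {"fingers": 1},
    {"fingers": 1}
  ]
}}

```text
invalid input
```

```bash
python3 -W ignore -c "
from h import *
info(w(.149,0,.16))"
```

```text
t 1.15 tcp [0.3453 0.2904 0.2312] clamp [ 0.2729 -0.0708] tool y in clamp deg -90.0 x [-0.913  0.409  0.   ] q6 [ 0.64 -0.17  2.06  0.    1.25 -0.51] F [0.  0.2 0.5] w 1.0013337642645528 0.0
shift [-0.124  -0.0708  0.0711]
```

>>> {"method": "step_arm", "body": {
  "commands": [
    {"dx": 0, "dy": -0.0015, "dz": 0.06, "roll": 0, "fingers": -1},
    {"dx": 0, "dy": -0.0015, "dz": 0.11, "roll": 0, "fingers": -1},
    {"dx": 0, "dy": -0.0015, "dz": 0.15, "roll": 0, "fingers": -1},
    {"dx": 0, "dy": -0.0015, "dz": 0.18, "roll": 0, "fingers": -1},
    {"dx": 0, "dy": -0.0015, "dz": 0.194, "roll": 0, "fingers": -1},
    {"dx": 0, "dy": -0.0015, "dz": 0.194, "roll": 0, "fingers": -1},
    {"dx": 0, "dy": -0.0015, "dz": 0.194, "roll": 0, "fingers": 0.3},
    {"dx": 0, "dy": -0.0015, "dz": 0.194, "roll": 0, "fingers": 0.6}
  ],
  "squeeze": 40
}}

```text
time: 2.15
tool_pos: [0.3462, 0.2895, 0.0391]
tcp_rot: [0.656, 3.07, 0.004]
wrist_force: [-0.8, 0.2, 1.5]
width: 0.647
grip_force: 41.9
```

>>> {"method": "step_arm", "body": {
  "commands": [
    {"dx": 0, "dy": 0, "dz": 0, "roll": 0, "fingers": 1},
    {"dx": 0, "dy": 0, "dz": 0, "roll": 0, "fingers": 1},
    {"dx": 0, "dy": 0, "dz": 0, "roll": 0, "fingers": 1},
    {"dx": 0, "dy": 0, "dz": 0, "roll": 0, "fingers": 1}
  ]
}}

```text
time: 2.65
tool_pos: [0.3463, 0.2895, 0.0391]
tcp_rot: [0.657, 3.07, 0.005]
wrist_force: [-1.0, 1.3, 7.3]
width: 0.64
grip_force: 42.3
```

```bash
python3 -W ignore -c "
from h import *
info(w(.149,0,.16))"
```

```text
t 2.65 tcp [0.3463 0.2895 0.0391] clamp [ 0.2717 -0.0704] tool y in clamp deg -90.1 x [-0.912  0.409 -0.001] q6 [ 0.64  0.05  2.24  0.    0.84 -0.51] F [-1.   1.3  7.3] w 0.6403447420822476 42.276358008384705
shift [-0.1229 -0.0699 -0.121 ]
```

Gripped at 54 mm. Lifting, carrying over the stop, and lowering part of the way.

>>> {"method": "step_arm", "body": {
  "commands": [
    {"dx": 0, "dy": 0, "dz": -0.04, "roll": 0, "fingers": 1},
    {"dx": 0, "dy": 0, "dz": -0.09, "roll": 0, "fingers": 1},
    {"dx": 0, "dy": 0, "dz": -0.121, "roll": 0, "fingers": 1},
    {"dx": -0.04, "dy": -0.023, "dz": -0.121, "roll": 0, "fingers": 1},
    {"dx": -0.08, "dy": -0.046, "dz": -0.121, "roll": 0, "fingers": 1},
    {"dx": -0.11, "dy": -0.063, "dz": -0.121, "roll": 0, "fingers": 1},
    {"dx": -0.123, "dy": -0.07, "dz": -0.121, "roll": 0, "fingers": 1},
    {"dx": -0.123, "dy": -0.07, "dz": -0.121, "roll": 0, "fingers": 1}
  ]
}}

```text
time: 3.65
tool_pos: [0.4286, 0.1737, 0.1582]
tcp_rot: [-0.66, -3.071, -0.0]
wrist_force: [-0.3, 0.7, -1.2]
width: 0.643
grip_force: 43.1
```

```bash
python3 -W ignore -c "
from h import *
info(w(.149,0,.051))
p,_=read_camera('scene');cv2.imwrite('pics/d.png',cv2.resize(p[80:240,200:376],(660,600)))"
```

```text
t 3.65 tcp [0.4286 0.1737 0.1582] clamp [0.1493 0.0017] tool y in clamp deg -90.2 x [-0.912  0.411  0.   ] q6 [ 0.33 -0.08  2.12  0.    1.1  -0.82] F [-0.3  0.7 -1.2] w 0.6427789106873577 43.141515254974365
shift [-0.0003  0.0017  0.1072]
```

View pics/d.png

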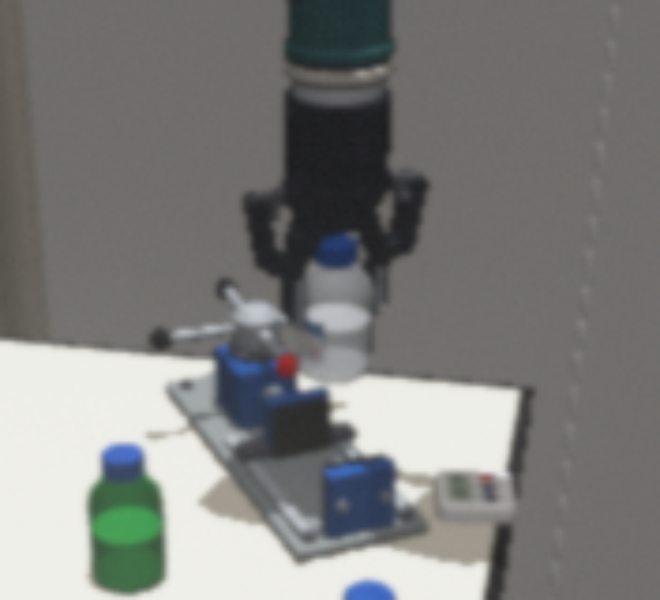

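The bottle, base at (335,375), hangs upright in the fingers beyond the jaw and above the pocket. Lowering.

>>> {"method": "step_arm", "body": {
  "commands": [
    {"dx": 0, "dy": 0.0015, "dz": 0.03, "roll": 0, "fingers": 1},
    {"dx": 0, "dy": 0.0015, "dz": 0.06, "roll": 0, "fingers": 1},
    {"dx": 0, "dy": 0.0015, "dz": 0.085, "roll": 0, "fingers": 1},
    {"dx": 0, "dy": 0.0015, "dz": 0.1, "roll": 0, "fingers": 1},
    {"dx": 0, "dy": 0.0015, "dz": 0.103, "roll": 0, "fingers": 1},
    {"dx": 0, "dy": 0.0015, "dz": 0.104, "roll": 0, "fingers": 1},
    {"dx": 0, "dy": 0.0015, "dz": 0.104, "roll": 0, "fingers": 1}
  ]
}}

```text
time: 4.58
tool_pos: [0.43, 0.1759, 0.0553]
tcp_rot: [0.656, 3.071, 0.002]
wrist_force: [0.8, 0.1, -0.9]
width: 0.641
grip_force: 43.2
```

>>> {"method": "step_arm", "body": {
  "commands": [
    {"dx": 0, "dy": 0, "dz": 0.001, "roll": 0, "fingers": 1},
    {"dx": 0, "dy": 0, "dz": 0.001, "roll": 0, "fingers": 1}
  ]
}}

```text
time: 4.82
tool_pos: [0.4294, 0.1756, 0.0536]
tcp_rot: [0.657, 3.072, 0.001]
wrist_force: [-0.4, -0.1, -0.5]
width: 0.644
grip_force: 43.2
```

>>> {"method": "step_arm", "body": {
  "commands": [
    {"dx": 0, "dy": 0, "dz": 0.001, "roll": 0, "fingers": 1},
    {"dx": 0, "dy": 0, "dz": 0.002, "roll": 0, "fingers": 1},
    {"dx": 0, "dy": 0, "dz": 0.002, "roll": 0, "fingers": 1}
  ]
}}

```text
time: 5.2
tool_pos: [0.429, 0.1755, 0.0511]
tcp_rot: [-0.657, -3.072, 0.0]
wrist_force: [-1.3, 0.2, -0.9]
width: 0.644
grip_force: 43.2
```

>>> {"method": "step_arm", "body": {
  "commands": [
    {"dx": 0, "dy": 0, "dz": 0.001, "roll": 0, "fingers": 1},
    {"dx": 0, "dy": 0, "dz": 0.001, "roll": 0, "fingers": 1},
    {"dx": 0, "dy": 0, "dz": 0.001, "roll": 0, "fingers": 1}
  ]
}}

```text
time: 5.58
tool_pos: [0.429, 0.1756, 0.051]
tcp_rot: [-0.657, -3.072, 0.0]
wrist_force: [-3.4, -0.6, 5.3]
width: 0.642
grip_force: 44.1
```

The bottle touched down at the expected height. Opening slowly, then lifting off.

>>> {"method": "step_arm", "body": {
  "commands": [
    {"dx": 0, "dy": 0, "dz": 0, "roll": 0, "fingers": -0.4},
    {"dx": 0, "dy": 0, "dz": 0, "roll": 0, "fingers": -0.6},
    {"dx": 0, "dy": 0, "dz": 0, "roll": 0, "fingers": -0.8},
    {"dx": 0, "dy": 0, "dz": 0, "roll": 0, "fingers": -1},
    {"dx": 0, "dy": 0, "dz": 0, "roll": 0, "fingers": -1},
    {"dx": 0, "dy": 0, "dz": -0.03, "roll": 0, "fingers": -1},
    {"dx": 0, "dy": 0, "dz": -0.08, "roll": 0, "fingers": -1},
    {"dx": 0, "dy": 0, "dz": -0.13, "roll": 0, "fingers": -1}
  ]
}}

```text
time: 6.58
tool_pos: [0.4286, 0.1754, 0.1812]
tcp_rot: [-0.657, -3.071, 0.001]
wrist_force: [1.6, 0.3, 0.7]
width: 1.0
grip_force: 0.0
```

```bash
python3 -W ignore -c "
from h import *
info()
p,_=read_camera('scene');b=blobs(p,(100,100,40),(130,255,255),(255,130,330,235),40);print(b)
print('pred cap',proj('scene',w(.149,0,.117)))
for c,_ in b: print(c,cl(ray('scene',c,.109)))
cv2.imwrite('pics/e.png',cv2.resize(p[80:240,200:376],(660,600)))"
```

```text
t 6.58 tcp [0.4286 0.1754 0.1812] clamp [0.1499 0.0002] tool y in clamp deg -90.0 x [-0.913  0.409  0.001] q6 [ 0.33 -0.11  2.1  -0.    1.15 -0.81] F [1.6 0.3 0.7] w 0.9995004975413481 0.0
[((np.float64(267.2), np.float64(182.4)), [258, 172, 23, 21, 190]), ((np.float64(287.9), np.float64(181.7)), [284, 178, 9, 8, 62]), ((np.float64(295.3), np.float64(211.4)), [287, 203, 17, 19, 251])]
pred cap [287.86564549 178.83217622]
(np.float64(267.2), np.float64(182.4)) [ 0.13171214 -0.05652946]
(np.float64(287.9), np.float64(181.7)) [ 0.15111995 -0.0007408 ]
(np.float64(295.3), np.float64(211.4)) [ 0.30722683 -0.05322487]
```

View pics/e.png

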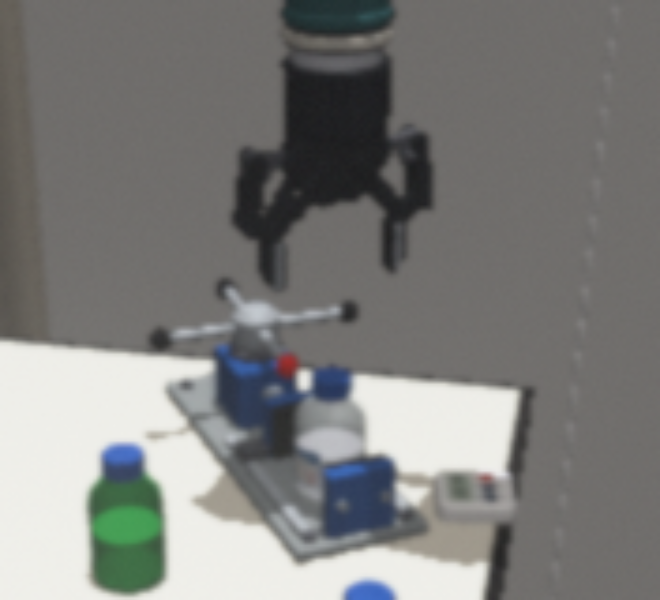

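The bottle stands upright at clamp (0.150, 0.000), with its cap at crop (332,382), and the gripper is clear. Next I close the fingers and bring them behind the spoke at +86°, on its counter-clockwise side.

>>> {"method": "step_arm", "body": {
  "commands": [
    {"dx": -0.04, "dy": -0.013, "dz": 0, "roll": 4, "fingers": 1},
    {"dx": -0.09, "dy": -0.03, "dz": 0, "roll": 4, "fingers": 1},
    {"dx": -0.14, "dy": -0.045, "dz": 0, "roll": 4, "fingers": 1},
    {"dx": -0.172, "dy": -0.0545, "dz": 0, "roll": 4, "fingers": 1},
    {"dx": -0.172, "dy": -0.0545, "dz": 0, "roll": 4, "fingers": 1},
    {"dx": -0.172, "dy": -0.0545, "dz": 0, "roll": 4, "fingers": 1},
    {"dx": -0.172, "dy": -0.0545, "dz": 0, "roll": 4, "fingers": 1}
  ],
  "squeeze": 30
}}

```text
time: 7.5
tool_pos: [0.5629, 0.0562, 0.1801]
tcp_rot: [-0.762, -3.047, 0.0]
wrist_force: [0.6, 0.7, -0.0]
width: 0.001
grip_force: 0.0
```

```bash
python3 -W ignore -c "
from h import *
info(w(-.0222,.0547,.084))
p,_=read_camera('top');cv2.imwrite('pics/f.png',cv2.resize(p[95:245,230:380],(600,600)))"
```

```text
t 7.5 tcp [0.5629 0.0562 0.1801] clamp [-0.0213  0.0541] tool y in clamp deg -94.0 x [-0.882  0.471  0.001] q6 [ 0.06  0.1   1.9   0.    1.15 -1.03] F [ 0.6  0.7 -0. ] w 0.0007332904897529601 0.0
shift [-0.001  -0.0005  0.0961]
```

View pics/f.png

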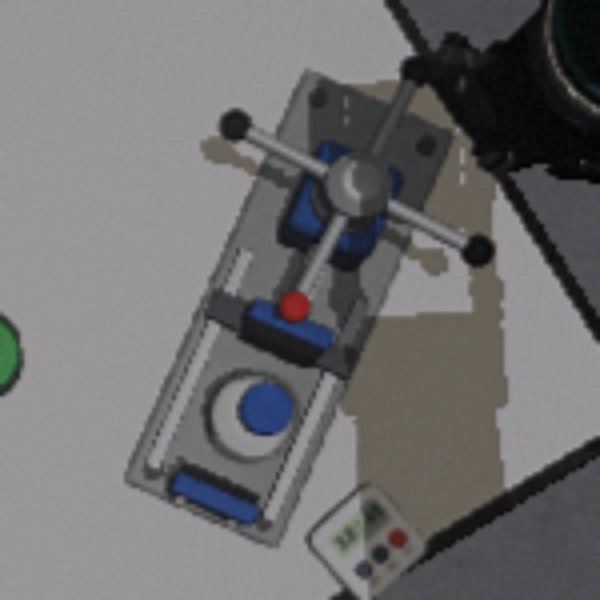

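The top view shows the spokes unmoved, with the red ball at (294,307). The bottle is centred between jaw and stop, and the gripper is by the free sector at upper right. Lowering beside the spoke.

>>> {"method": "step_arm", "body": {
  "commands": [
    {"dx": -0.001, "dy": -0.0005, "dz": 0.03, "roll": 0, "fingers": 1},
    {"dx": -0.001, "dy": -0.0005, "dz": 0.06, "roll": 0, "fingers": 1},
    {"dx": -0.001, "dy": -0.0005, "dz": 0.085, "roll": 0, "fingers": 1},
    {"dx": -0.001, "dy": -0.0005, "dz": 0.096, "roll": 0, "fingers": 1},
    {"dx": -0.001, "dy": -0.0005, "dz": 0.096, "roll": 0, "fingers": 1},
    {"dx": -0.001, "dy": -0.0005, "dz": 0.096, "roll": 0, "fingers": 1}
  ]
}}

```text
time: 8.3
tool_pos: [0.5654, 0.0548, 0.0856]
tcp_rot: [0.763, 3.045, 0.001]
wrist_force: [-0.3, 0.7, 0.9]
width: 0.0
grip_force: 0.0
```

```bash
cat >> h.py <<'E'
def arc(degs,c=(.053,.016),z=.084):
    """rows: tool poses pushing the spoke at clamp angles degs"""
    s=read_state();R=Ro.from_rotvec(s["tcp_rot"]).as_matrix()
    a=np.degrees(np.arctan2(np.cross(X,R[:2,0]),X@R[:2,0]))
    for d in degs:
        t=np.radians(d);p=np.array([np.cos(t)*c[0]-np.sin(t)*c[1],np.sin(t)*c[0]+np.cos(t)*c[1]])
        v=R.T@(w(*p,z)-s["tool_pos"]);r=-((d-90-a+180)%360-180)
        print('{"dx": %.4f, "dy": %.4f, "dz": %.4f, "roll": %.1f, "fingers": 1},'%(*v,r))
def push():
    s=read_state();p=cl(s["tool_pos"]);F=s["wrist_force"];R=Ro.from_rotvec(s["tcp_rot"]).as_matrix()
    a=np.degrees(np.arctan2(np.cross(X,R[:2,0]),X@R[:2,0]))
    r=s["tool_pos"][:2]-O
    print("t %.2f"%s["time"],"pos",p.round(4),"r %.4f"%np.hypot(*p),"spoke by pos",round(np.degrees(np.arctan2(p[1],p[0]))-16.8,1),"by yaw",round(a+90,1),"F tool",(R.T@F).round(1),"torque",s["torque"].round(3),"Maxis(at tcp) %.3f"%np.cross(r,F[:2]),"z",s["tool_pos"][2].round(4))
E
python3 -W ignore -c "
from h import *
push();arc([92,88,84,80,76,72,68,64])"
```

```text
t 8.30 pos [-0.0242  0.0544] r 0.0595 spoke by pos 97.2 by yaw 86.0 F tool [ 0.6  0.5 -0.9] torque [-0.011  0.01   0.03 ] Maxis(at tcp) -0.015 z 0.0856
{"dx": 0.0065, "dy": 0.0015, "dz": 0.0016, "roll": -6.0, "fingers": 1},
{"dx": 0.0101, "dy": 0.0001, "dz": 0.0016, "roll": -2.0, "fingers": 1},
{"dx": 0.0138, "dy": -0.0010, "dz": 0.0016, "roll": 2.0, "fingers": 1},
{"dx": 0.0175, "dy": -0.0018, "dz": 0.0016, "roll": 6.0, "fingers": 1},
{"dx": 0.0214, "dy": -0.0024, "dz": 0.0016, "roll": 10.0, "fingers": 1},
{"dx": 0.0252, "dy": -0.0027, "dz": 0.0015, "roll": 14.0, "fingers": 1},
{"dx": 0.0291, "dy": -0.0028, "dz": 0.0015, "roll": 18.0, "fingers": 1},
{"dx": 0.0329, "dy": -0.0026, "dz": 0.0015, "roll": 22.0, "fingers": 1},
```

>>> {"method": "step_arm", "body": {
  "commands": [
    {"dx": 0.004, "dy": 0, "dz": 0.0016, "roll": 0, "fingers": 1},
    {"dx": 0.007, "dy": 0, "dz": 0.0016, "roll": 0, "fingers": 1},
    {"dx": 0.0101, "dy": 0, "dz": 0.0016, "roll": 0, "fingers": 1},
    {"dx": 0.0138, "dy": -0.001, "dz": 0.0016, "roll": 2, "fingers": 1},
    {"dx": 0.0175, "dy": -0.0018, "dz": 0.0016, "roll": 6, "fingers": 1},
    {"dx": 0.0214, "dy": -0.0024, "dz": 0.0016, "roll": 10, "fingers": 1},
    {"dx": 0.0252, "dy": -0.0027, "dz": 0.0015, "roll": 14, "fingers": 1},
    {"dx": 0.0291, "dy": -0.0028, "dz": 0.0015, "roll": 18, "fingers": 1}
  ]
}}

```text
time: 9.3
tool_pos: [0.539, 0.0652, 0.0831]
tcp_rot: [1.234, 2.885, 0.001]
wrist_force: [3.8, -2.2, -3.3]
width: 0.001
grip_force: 2.6
```

```bash
python3 -W ignore -c "
from h import *
push();arc([64,58,52,46,40,34,28,22])"
```

```text
t 9.30 pos [0.0041 0.0556] r 0.0558 spoke by pos 68.9 by yaw 67.8 F tool [-4.2  1.2  3.3] torque [-0.441 -0.756  0.005] Maxis(at tcp) 0.243 z 0.0831
{"dx": 0.0047, "dy": -0.0009, "dz": -0.0009, "roll": 3.8, "fingers": 1},
{"dx": 0.0104, "dy": -0.0019, "dz": -0.0009, "roll": 9.8, "fingers": 1},
{"dx": 0.0162, "dy": -0.0023, "dz": -0.0009, "roll": 15.8, "fingers": 1},
{"dx": 0.0220, "dy": -0.0021, "dz": -0.0009, "roll": 21.8, "fingers": 1},
{"dx": 0.0277, "dy": -0.0013, "dz": -0.0010, "roll": 27.8, "fingers": 1},
{"dx": 0.0334, "dy": 0.0001, "dz": -0.0010, "roll": 33.8, "fingers": 1},
{"dx": 0.0388, "dy": 0.0021, "dz": -0.0010, "roll": 39.8, "fingers": 1},
{"dx": 0.0440, "dy": 0.0046, "dz": -0.0010, "roll": 45.8, "fingers": 1},
```

>>> {"method": "step_arm", "body": {
  "commands": [
    {"dx": 0.0047, "dy": -0.0009, "dz": -0.001, "roll": 4, "fingers": 1},
    {"dx": 0.0104, "dy": -0.0019, "dz": -0.001, "roll": 10, "fingers": 1},
    {"dx": 0.0162, "dy": -0.0023, "dz": -0.001, "roll": 16, "fingers": 1},
    {"dx": 0.022, "dy": -0.0021, "dz": -0.001, "roll": 22, "fingers": 1},
    {"dx": 0.0277, "dy": -0.0013, "dz": -0.001, "roll": 28, "fingers": 1},
    {"dx": 0.0334, "dy": 0.0001, "dz": -0.001, "roll": 34, "fingers": 1},
    {"dx": 0.0388, "dy": 0.0021, "dz": -0.001, "roll": 40, "fingers": 1},
    {"dx": 0.044, "dy": 0.0046, "dz": -0.001, "roll": 46, "fingers": 1}
  ]
}}

```text
time: 10.3
tool_pos: [0.5111, 0.0996, 0.0839]
tcp_rot: [2.265, 2.173, 0.0]
wrist_force: [3.5, -5.5, -1.4]
width: 0.002
grip_force: 2.6
```

```bash
python3 -W ignore -c "
from h import *
push();arc([18,13,8,3,-2,-7,-12,-17])"
```

```text
t 10.30 pos [0.0437 0.0357] r 0.0564 spoke by pos 22.4 by yaw 21.7 F tool [-5.3  3.8  1.4] torque [-0.893 -0.586 -0.038] Maxis(at tcp) 0.350 z 0.0839
{"dx": 0.0045, "dy": -0.0002, "dz": -0.0001, "roll": 3.7, "fingers": 1},
{"dx": 0.0092, "dy": -0.0010, "dz": -0.0001, "roll": 8.7, "fingers": 1},
{"dx": 0.0140, "dy": -0.0015, "dz": -0.0001, "roll": 13.7, "fingers": 1},
{"dx": 0.0188, "dy": -0.0016, "dz": -0.0001, "roll": 18.7, "fingers": 1},
{"dx": 0.0237, "dy": -0.0012, "dz": -0.0001, "roll": 23.7, "fingers": 1},
{"dx": 0.0284, "dy": -0.0004, "dz": -0.0001, "roll": 28.7, "fingers": 1},
{"dx": 0.0331, "dy": 0.0008, "dz": -0.0001, "roll": 33.7, "fingers": 1},
{"dx": 0.0377, "dy": 0.0024, "dz": -0.0001, "roll": 38.7, "fingers": 1},
```

>>> {"method": "step_arm", "body": {
  "commands": [
    {"dx": 0.0045, "dy": -0.0002, "dz": 0, "roll": 3.7, "fingers": 1},
    {"dx": 0.0092, "dy": -0.001, "dz": 0, "roll": 8.7, "fingers": 1},
    {"dx": 0.014, "dy": -0.0015, "dz": 0, "roll": 13.7, "fingers": 1},
    {"dx": 0.0188, "dy": -0.0016, "dz": 0, "roll": 18.7, "fingers": 1},
    {"dx": 0.0237, "dy": -0.0012, "dz": 0, "roll": 23.7, "fingers": 1},
    {"dx": 0.0284, "dy": -0.0004, "dz": 0, "roll": 28.7, "fingers": 1},
    {"dx": 0.0331, "dy": 0.0008, "dz": 0, "roll": 33.7, "fingers": 1},
    {"dx": 0.0377, "dy": 0.0024, "dz": 0, "roll": 38.7, "fingers": 1}
  ]
}}

```text
time: 11.3
tool_pos: [0.5132, 0.1368, 0.0837]
tcp_rot: [2.858, 1.301, -0.004]
wrist_force: [-0.5, -5.1, 1.6]
width: -0.002
grip_force: 2.7
```

```bash
python3 -W ignore -c "
from h import *
push();arc([-20,-23,-26,-29,-32,-35,-38,-41]);info()"
```

```text
t 11.30 pos [0.0569 0.0008] r 0.0569 spoke by pos -16.0 by yaw -16.9 F tool [-4.2  3.  -1.6] torque [-0.909  0.225  0.002] Maxis(at tcp) 0.277 z 0.0837
{"dx": 0.0042, "dy": 0.0005, "dz": -0.0003, "roll": 3.1, "fingers": 1},
{"dx": 0.0070, "dy": -0.0002, "dz": -0.0003, "roll": 6.1, "fingers": 1},
{"dx": 0.0099, "dy": -0.0006, "dz": -0.0003, "roll": 9.1, "fingers": 1},
{"dx": 0.0127, "dy": -0.0009, "dz": -0.0003, "roll": 12.1, "fingers": 1},
{"dx": 0.0156, "dy": -0.0011, "dz": -0.0003, "roll": 15.1, "fingers": 1},
{"dx": 0.0185, "dy": -0.0011, "dz": -0.0003, "roll": 18.1, "fingers": 1},
{"dx": 0.0214, "dy": -0.0010, "dz": -0.0003, "roll": 21.1, "fingers": 1},
{"dx": 0.0243, "dy": -0.0007, "dz": -0.0003, "roll": 24.1, "fingers": 1},
t 11.3 tcp [0.5132 0.1368 0.0837] clamp [0.0569 0.0008] tool y in clamp deg 163.1 x [ 0.657  0.754 -0.003] q6 [ 0.22  0.14  2.05 -0.    0.96  0.93] F [-0.5 -5.1  1.6] w -0.0024639567560403096 2.676122272387147
```

>>> {"method": "step_arm", "body": {
  "commands": [
    {"dx": 0.0042, "dy": 0.0003, "dz": 0, "roll": 3, "fingers": 1},
    {"dx": 0.007, "dy": -0.0002, "dz": 0, "roll": 6, "fingers": 1},
    {"dx": 0.0099, "dy": -0.0006, "dz": 0, "roll": 9, "fingers": 1},
    {"dx": 0.0127, "dy": -0.0009, "dz": 0, "roll": 12, "fingers": 1}
  ]
}}

```text
time: 11.8
tool_pos: [0.5195, 0.1476, 0.0835]
tcp_rot: [2.979, 0.997, -0.008]
wrist_force: [-4.2, -3.7, 5.1]
width: 0.003
grip_force: 2.8
```

```bash
python3 -W ignore -c "
from h import *
push();arc([-32,-35,-38,-41])"
```

```text
t 11.80 pos [ 0.0556 -0.0116] r 0.0568 spoke by pos -28.6 by yaw -28.9 F tool [-5.6  0.4 -5.1] torque [-0.524  0.724  0.003] Maxis(at tcp) 0.309 z 0.0835
{"dx": 0.0036, "dy": 0.0005, "dz": -0.0005, "roll": 3.1, "fingers": 1},
{"dx": 0.0064, "dy": -0.0001, "dz": -0.0005, "roll": 6.1, "fingers": 1},
{"dx": 0.0093, "dy": -0.0006, "dz": -0.0005, "roll": 9.1, "fingers": 1},
{"dx": 0.0121, "dy": -0.0009, "dz": -0.0006, "roll": 12.1, "fingers": 1},
```

>>> {"method": "step_arm", "body": {
  "commands": [
    {"dx": 0.0036, "dy": 0.0003, "dz": 0, "roll": 3, "fingers": 1},
    {"dx": 0.0064, "dy": -0.0001, "dz": 0, "roll": 6, "fingers": 1},
    {"dx": 0.0093, "dy": -0.0006, "dz": 0, "roll": 9, "fingers": 1},
    {"dx": 0.0121, "dy": -0.0009, "dz": 0, "roll": 12, "fingers": 1}
  ]
}}

```text
time: 12.3
tool_pos: [0.5278, 0.1562, 0.0831]
tcp_rot: [-3.067, -0.68, 0.01]
wrist_force: [-6.0, -1.1, 4.5]
width: -0.002
grip_force: 2.9
```

```bash
python3 -W ignore -c "
from h import *
push();arc([-44,-47,-50,-53])"
```

```text
t 12.30 pos [ 0.0515 -0.0228] r 0.0564 spoke by pos -40.7 by yaw -40.9 F tool [-5.9 -1.5 -4.4] torque [-0.068  1.017  0.043] Maxis(at tcp) 0.294 z 0.0831
{"dx": 0.0034, "dy": 0.0001, "dz": -0.0009, "roll": 3.1, "fingers": 1},
{"dx": 0.0062, "dy": -0.0005, "dz": -0.0009, "roll": 6.1, "fingers": 1},
{"dx": 0.0091, "dy": -0.0010, "dz": -0.0009, "roll": 9.1, "fingers": 1},
{"dx": 0.0119, "dy": -0.0013, "dz": -0.0010, "roll": 12.1, "fingers": 1},
```

>>> {"method": "step_arm", "body": {
  "commands": [
    {"dx": 0.0034, "dy": 0, "dz": -0.0005, "roll": 3, "fingers": 1},
    {"dx": 0.0062, "dy": -0.0005, "dz": -0.0005, "roll": 6, "fingers": 1},
    {"dx": 0.0091, "dy": -0.001, "dz": -0.0005, "roll": 9, "fingers": 1},
    {"dx": 0.0119, "dy": -0.0013, "dz": -0.0005, "roll": 12, "fingers": 1}
  ]
}}

```text
time: 12.8
tool_pos: [0.5374, 0.163, 0.0832]
tcp_rot: [-3.121, -0.355, 0.011]
wrist_force: [-6.7, 1.6, 2.3]
width: -0.002
grip_force: 3.0
```

```bash
python3 -W ignore -c "
from h import *
push();arc([-56,-59,-62,-65])"
```

```text
t 12.80 pos [ 0.0455 -0.033 ] r 0.0562 spoke by pos -52.7 by yaw -52.9 F tool [-6.2 -3.  -2.2] torque [0.31  1.079 0.093] Maxis(at tcp) 0.282 z 0.0832
{"dx": 0.0033, "dy": -0.0000, "dz": -0.0009, "roll": 3.1, "fingers": 1},
{"dx": 0.0061, "dy": -0.0006, "dz": -0.0009, "roll": 6.1, "fingers": 1},
{"dx": 0.0090, "dy": -0.0011, "dz": -0.0009, "roll": 9.1, "fingers": 1},
{"dx": 0.0119, "dy": -0.0014, "dz": -0.0009, "roll": 12.1, "fingers": 1},
```

>>> {"method": "step_arm", "body": {
  "commands": [
    {"dx": 0.0033, "dy": 0, "dz": -0.0005, "roll": 3, "fingers": 1},
    {"dx": 0.0061, "dy": -0.0006, "dz": -0.0005, "roll": 6, "fingers": 1}
  ]
}}

```text
time: 13.05
tool_pos: [0.5428, 0.1653, 0.0833]
tcp_rot: [-3.135, -0.191, 0.013]
wrist_force: [-6.5, 2.9, -0.1]
width: 0.002
grip_force: 3.1
```

```bash
sed -i 's|"Maxis(at tcp) %.3f"%np.cross(r,F\[:2\])|"MOMENT %.3f"%(np.cross(r,F[:2])+s["torque"][2])|' h.py; python3 -W ignore -c "
from h import *
push();arc([-62,-65,-68,-71])"
```

```text
t 13.05 pos [ 0.0415 -0.0373] r 0.0558 spoke by pos -58.7 by yaw -58.9 F tool [-6.1 -3.7  0.1] torque [0.535 1.086 0.033] MOMENT 0.299 z 0.0833
{"dx": 0.0032, "dy": -0.0004, "dz": -0.0008, "roll": 3.1, "fingers": 1},
{"dx": 0.0060, "dy": -0.0010, "dz": -0.0008, "roll": 6.1, "fingers": 1},
{"dx": 0.0088, "dy": -0.0015, "dz": -0.0008, "roll": 9.1, "fingers": 1},
{"dx": 0.0117, "dy": -0.0018, "dz": -0.0008, "roll": 12.1, "fingers": 1},
```

>>> {"method": "step_arm", "body": {
  "commands": [
    {"dx": 0.0032, "dy": -0.0004, "dz": -0.0005, "roll": 3, "fingers": 1},
    {"dx": 0.006, "dy": -0.001, "dz": -0.0005, "roll": 6, "fingers": 1},
    {"dx": 0.0088, "dy": -0.0015, "dz": -0.0005, "roll": 9, "fingers": 1}
  ]
}}

```text
time: 13.42
tool_pos: [0.5513, 0.168, 0.0834]
tcp_rot: [-3.141, 0.056, 0.013]
wrist_force: [-6.6, 3.6, -0.6]
width: -0.0
grip_force: 3.1
```

```bash
python3 -W ignore -c "
from h import *
push();arc([-71,-74,-77,-80])"
```

```text
t 13.43 pos [ 0.0349 -0.0432] r 0.0555 spoke by pos -67.8 by yaw -67.9 F tool [-6.7 -3.4  0.7] torque [0.577 1.059 0.094] MOMENT 0.398 z 0.0834
{"dx": 0.0030, "dy": -0.0007, "dz": -0.0006, "roll": 3.1, "fingers": 1},
{"dx": 0.0058, "dy": -0.0013, "dz": -0.0006, "roll": 6.1, "fingers": 1},
{"dx": 0.0087, "dy": -0.0017, "dz": -0.0006, "roll": 9.1, "fingers": 1},
{"dx": 0.0116, "dy": -0.0020, "dz": -0.0007, "roll": 12.1, "fingers": 1},
```

>>> {"method": "step_arm", "body": {
  "commands": [
    {"dx": 0.003, "dy": -0.0006, "dz": -0.0005, "roll": 3, "fingers": 1},
    {"dx": 0.0058, "dy": -0.0013, "dz": -0.0005, "roll": 6, "fingers": 1}
  ]
}}

```text
time: 13.68
tool_pos: [0.5569, 0.1691, 0.0836]
tcp_rot: [3.134, -0.22, -0.014]
wrist_force: [-6.7, 2.8, -2.8]
width: 0.001
grip_force: 3.1
```

```bash
python3 -W ignore -c "
from h import *
push();arc([-77,-80,-83,-86])"
```

```text
t 13.68 pos [ 0.0302 -0.0465] r 0.0554 spoke by pos -73.8 by yaw -73.9 F tool [-7.  -1.8  2.8] torque [0.521 1.002 0.087] MOMENT 0.433 z 0.0836
{"dx": 0.0030, "dy": -0.0008, "dz": -0.0004, "roll": 3.1, "fingers": 1},
{"dx": 0.0058, "dy": -0.0014, "dz": -0.0004, "roll": 6.1, "fingers": 1},
{"dx": 0.0087, "dy": -0.0018, "dz": -0.0005, "roll": 9.1, "fingers": 1},
{"dx": 0.0116, "dy": -0.0022, "dz": -0.0005, "roll": 12.1, "fingers": 1},
```

>>> {"method": "step_arm", "body": {
  "commands": [
    {"dx": 0.003, "dy": -0.0008, "dz": -0.0003, "roll": 3, "fingers": 1},
    {"dx": 0.0058, "dy": -0.0014, "dz": -0.0003, "roll": 6, "fingers": 1}
  ]
}}

```text
time: 13.92
tool_pos: [0.5628, 0.1697, 0.0837]
tcp_rot: [3.117, -0.384, -0.014]
wrist_force: [-5.2, 4.1, -2.6]
width: -0.004
grip_force: 3.1
```

```bash
python3 -W ignore -c "
from h import *
push();arc([-83,-86,-89,-92])
p,_=read_camera('top');cv2.imwrite('pics/g.png',cv2.resize(p[130:240,250:360],(600,600)))"
```

```text
t 13.93 pos [ 0.0251 -0.0495] r 0.0555 spoke by pos -79.9 by yaw -79.9 F tool [-6.  -2.7  2.7] torque [ 0.614  0.918 -0.027] MOMENT 0.248 z 0.0837
{"dx": 0.0029, "dy": -0.0007, "dz": -0.0004, "roll": 3.1, "fingers": 1},
{"dx": 0.0058, "dy": -0.0013, "dz": -0.0004, "roll": 6.1, "fingers": 1},
{"dx": 0.0086, "dy": -0.0018, "dz": -0.0004, "roll": 9.1, "fingers": 1},
{"dx": 0.0115, "dy": -0.0021, "dz": -0.0004, "roll": 12.1, "fingers": 1},
```

View pics/g.png

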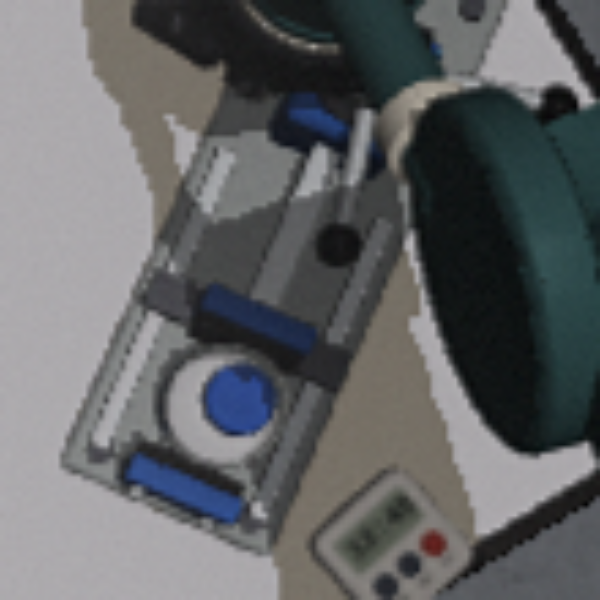

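The bottle is still upright, now touching the jaw pad and just short of the stop; the stop is at (185,487) and the cap at (240,400). Continuing in small steps.

>>> {"method": "step_arm", "body": {
  "commands": [
    {"dx": 0.0029, "dy": -0.0007, "dz": -0.0003, "roll": 3, "fingers": 1},
    {"dx": 0.0058, "dy": -0.0013, "dz": -0.0003, "roll": 6, "fingers": 1}
  ]
}}

```text
time: 14.22
tool_pos: [0.5687, 0.1695, 0.0839]
tcp_rot: [3.093, -0.546, -0.014]
wrist_force: [-5.3, 3.3, -3.8]
width: -0.001
grip_force: 3.1
```

```bash
python3 -W ignore -c "
from h import *
push();arc([-89,-92,-95,-98]);print(read_state()['q'].round(2))"
```

```text
t 14.22 pos [ 0.0196 -0.0517] r 0.0553 spoke by pos -86.1 by yaw -85.9 F tool [-6.1 -1.3  3.8] torque [0.612 0.927 0.006] MOMENT 0.311 z 0.0839
{"dx": 0.0027, "dy": -0.0008, "dz": -0.0001, "roll": 3.1, "fingers": 1},
{"dx": 0.0056, "dy": -0.0014, "dz": -0.0002, "roll": 6.1, "fingers": 1},
{"dx": 0.0084, "dy": -0.0019, "dz": -0.0002, "roll": 9.1, "fingers": 1},
{"dx": 0.0113, "dy": -0.0022, "dz": -0.0002, "roll": 12.1, "fingers": 1},
[0.25 0.25 1.91 0.   0.99 2.16]
```

Still running free. The wrist has about 20° left, so I switch to the next spoke, now near +4°.

>>> {"method": "step_arm", "body": {
  "commands": [
    {"dx": -0.005, "dy": 0, "dz": 0, "roll": 0, "fingers": 1},
    {"dx": -0.01, "dy": 0, "dz": 0, "roll": 0, "fingers": 1},
    {"dx": -0.01, "dy": 0, "dz": -0.025, "roll": 0, "fingers": 1},
    {"dx": -0.01, "dy": 0, "dz": -0.045, "roll": 0, "fingers": 1},
    {"dx": -0.01, "dy": 0, "dz": -0.045, "roll": 0, "fingers": 1}
  ]
}}

```text
time: 14.85
tool_pos: [0.5658, 0.1728, 0.1345]
tcp_rot: [-3.092, 0.541, -0.009]
wrist_force: [-0.1, -0.3, -0.7]
width: 0.003
grip_force: 0.0
```

```bash
python3 -W ignore -c "
from h import *
push();arc([4],(.053,.026),.129)"
```

```text
t 14.85 pos [ 0.0236 -0.0536] r 0.0585 spoke by pos -83.0 by yaw -85.7 F tool [-0.   0.4  0.7] torque [ 0.047 -0.048  0.012] MOMENT 0.020 z 0.1345
{"dx": -0.0336, "dy": 0.0809, "dz": 0.0050, "roll": -89.7, "fingers": 1},
```

>>> {"method": "step_arm", "body": {
  "commands": [
    {"dx": -0.008, "dy": 0.02, "dz": 0.003, "roll": -10, "fingers": 1},
    {"dx": -0.018, "dy": 0.045, "dz": 0.003, "roll": -20, "fingers": 1},
    {"dx": -0.028, "dy": 0.07, "dz": 0.003, "roll": -30, "fingers": 1},
    {"dx": -0.0336, "dy": 0.081, "dz": 0.003, "roll": -40, "fingers": 1},
    {"dx": -0.0336, "dy": 0.081, "dz": 0.003, "roll": -50, "fingers": 1},
    {"dx": -0.0336, "dy": 0.081, "dz": 0.003, "roll": -60, "fingers": 1},
    {"dx": -0.0336, "dy": 0.081, "dz": 0.003, "roll": -70, "fingers": 1},
    {"dx": -0.0336, "dy": 0.081, "dz": 0.003, "roll": -80, "fingers": 1}
  ]
}}

```text
time: 15.85
tool_pos: [0.5042, 0.1073, 0.1277]
tcp_rot: [-2.714, -1.582, 0.001]
wrist_force: [-0.1, -0.3, -1.3]
width: -0.001
grip_force: 0.0
```

>>> {"method": "step_arm", "body": {
  "commands": [
    {"dx": 0, "dy": 0, "dz": 0, "roll": -9.7, "fingers": 1},
    {"dx": 0, "dy": 0, "dz": 0, "roll": -9.7, "fingers": 1}
  ]
}}

```text
time: 16.1
tool_pos: [0.5042, 0.1074, 0.1278]
tcp_rot: [-2.577, -1.796, 0.001]
wrist_force: [-0.1, 0.8, 0.4]
width: -0.001
grip_force: 0.0
```

```bash
python3 -W ignore -c "
from h import *
push();arc([4],(.053,.026),.084)"
```

```text
t 16.10 pos [0.0531 0.0313] r 0.0617 spoke by pos 13.7 by yaw 3.9 F tool [ 0.7 -0.3 -0.4] torque [-0.003  0.035  0.011] MOMENT -0.036 z 0.1278
{"dx": 0.0016, "dy": 0.0022, "dz": 0.0438, "roll": -0.1, "fingers": 1},
```

>>> {"method": "step_arm", "body": {
  "commands": [
    {"dx": 0, "dy": 0.0022, "dz": 0.015, "roll": 0, "fingers": 1},
    {"dx": 0, "dy": 0.0022, "dz": 0.03, "roll": 0, "fingers": 1},
    {"dx": 0, "dy": 0.0022, "dz": 0.0435, "roll": 0, "fingers": 1},
    {"dx": 0.001, "dy": 0.0022, "dz": 0.0435, "roll": 0, "fingers": 1},
    {"dx": 0.001, "dy": 0.0022, "dz": 0.0435, "roll": 0, "fingers": 1}
  ]
}}

```text
time: 16.73
tool_pos: [0.5071, 0.1078, 0.0848]
tcp_rot: [-2.576, -1.799, 0.0]
wrist_force: [0.5, 0.1, 1.3]
width: 0.001
grip_force: 0.0
```

```bash
python3 -W ignore -c "
from h import *
push();arc([6,3,0,-3,-6])"
```

```text
t 16.73 pos [0.0506 0.0298] r 0.0587 spoke by pos 13.7 by yaw 4.0 F tool [ 0.3  0.5 -1.3] torque [0.022 0.029 0.03 ] MOMENT 0.025 z 0.0848
{"dx": 0.0083, "dy": 0.0002, "dz": 0.0008, "roll": -2.0, "fingers": 1},
{"dx": 0.0111, "dy": -0.0007, "dz": 0.0008, "roll": 1.0, "fingers": 1},
{"dx": 0.0139, "dy": -0.0014, "dz": 0.0008, "roll": 4.0, "fingers": 1},
{"dx": 0.0168, "dy": -0.0020, "dz": 0.0008, "roll": 7.0, "fingers": 1},
{"dx": 0.0196, "dy": -0.0024, "dz": 0.0008, "roll": 10.0, "fingers": 1},
```

>>> {"method": "step_arm", "body": {
  "commands": [
    {"dx": 0.005, "dy": 0, "dz": 0.0008, "roll": 0, "fingers": 1},
    {"dx": 0.0083, "dy": 0, "dz": 0.0008, "roll": 0, "fingers": 1},
    {"dx": 0.0111, "dy": -0.0007, "dz": 0.0008, "roll": 1, "fingers": 1},
    {"dx": 0.0139, "dy": -0.0014, "dz": 0.0008, "roll": 4, "fingers": 1}
  ]
}}

```text
time: 17.23
tool_pos: [0.5105, 0.1202, 0.0845]
tcp_rot: [2.636, 1.705, -0.002]
wrist_force: [-0.9, -6.1, 2.7]
width: -0.002
grip_force: 2.9
```

```bash
python3 -W ignore -c "
from h import *
push();arc([-3,-6,-9])"
```

```text
t 17.23 pos [0.0526 0.017 ] r 0.0553 spoke by pos 1.1 by yaw -0.1 F tool [-6.   1.7 -2.7] torque [-0.933  0.129 -0.012] MOMENT 0.332 z 0.0845
{"dx": 0.0038, "dy": -0.0011, "dz": 0.0005, "roll": 2.9, "fingers": 1},
{"dx": 0.0067, "dy": -0.0018, "dz": 0.0005, "roll": 5.9, "fingers": 1},
{"dx": 0.0095, "dy": -0.0022, "dz": 0.0005, "roll": 8.9, "fingers": 1},
```

>>> {"method": "step_arm", "body": {
  "commands": [
    {"dx": 0.0035, "dy": -0.001, "dz": 0.0003, "roll": 3, "fingers": 1},
    {"dx": 0.0064, "dy": -0.0017, "dz": 0.0003, "roll": 6, "fingers": 1}
  ]
}}

```text
time: 17.48
tool_pos: [0.5114, 0.1261, 0.0844]
tcp_rot: [2.721, 1.564, -0.003]
wrist_force: [-3.0, -8.5, 4.9]
width: 0.002
grip_force: 4.1
```

```bash
python3 -W ignore -c "
from h import *
push();arc([-9,-12,-15])"
```

```text
t 17.48 pos [0.0542 0.0113] r 0.0554 spoke by pos -5.0 by yaw -6.1 F tool [-8.8  1.7 -4.9] torque [-1.363  0.279  0.002] MOMENT 0.495 z 0.0844
{"dx": 0.0037, "dy": -0.0010, "dz": 0.0004, "roll": 2.9, "fingers": 1},
{"dx": 0.0065, "dy": -0.0017, "dz": 0.0004, "roll": 5.9, "fingers": 1},
{"dx": 0.0094, "dy": -0.0021, "dz": 0.0003, "roll": 8.9, "fingers": 1},
```

The force is now rising clearly, to 8.8 N. A few degrees more.

>>> {"method": "step_arm", "body": {
  "commands": [
    {"dx": 0.002, "dy": -0.0006, "dz": 0, "roll": 1.5, "fingers": 1},
    {"dx": 0.0035, "dy": -0.001, "dz": 0, "roll": 3, "fingers": 1},
    {"dx": 0.0035, "dy": -0.001, "dz": 0, "roll": 3, "fingers": 1}
  ]
}}

```text
time: 17.85
tool_pos: [0.5122, 0.1293, 0.0844]
tcp_rot: [2.76, 1.495, -0.004]
wrist_force: [-1.3, -8.9, 4.9]
width: 0.001
grip_force: 4.2
```

```bash
python3 -W ignore -c "
from h import *
push()"
```

```text
t 17.85 pos [0.0548 0.0081] r 0.0554 spoke by pos -8.4 by yaw -9.0 F tool [-8.2  3.8 -4.9] torque [-1.329  0.302 -0.019] MOMENT 0.476 z 0.0844
```

>>> {"method": "step_arm", "body": {
  "commands": [
    {"dx": 0.0015, "dy": -0.0004, "dz": 0, "roll": 1.5, "fingers": 1},
    {"dx": 0.003, "dy": -0.0008, "dz": 0, "roll": 3, "fingers": 1}
  ]
}}

```text
time: 18.1
tool_pos: [0.5128, 0.1317, 0.0844]
tcp_rot: [2.798, 1.421, -0.006]
wrist_force: [-2.7, -10.0, 6.9]
width: -0.005
grip_force: 5.3
```

```bash
python3 -W ignore -c "
from h import *
push()"
```

```text
t 18.10 pos [0.0552 0.0056] r 0.0555 spoke by pos -11.0 by yaw -12.1 F tool [-9.7  3.7 -6.9] torque [-1.719  0.449 -0.024] MOMENT 0.549 z 0.0844
```

The push is now about twice the free-running value, which puts the jaw at roughly 20–25 N. Backing off, lifting and checking.

>>> {"method": "step_arm", "body": {
  "commands": [
    {"dx": -0.004, "dy": 0.001, "dz": 0, "roll": 0, "fingers": 1},
    {"dx": -0.012, "dy": 0.001, "dz": 0, "roll": 0, "fingers": 1},
    {"dx": -0.012, "dy": 0.001, "dz": -0.03, "roll": 0, "fingers": 1},
    {"dx": -0.012, "dy": 0.001, "dz": -0.08, "roll": 0, "fingers": 1},
    {"dx": -0.012, "dy": 0.001, "dz": -0.13, "roll": 0, "fingers": 1},
    {"dx": -0.012, "dy": 0.001, "dz": -0.15, "roll": 0, "fingers": 1},
    {"dx": -0.012, "dy": 0.001, "dz": -0.15, "roll": 0, "fingers": 1}
  ]
}}

```text
time: 18.98
tool_pos: [0.5083, 0.1243, 0.236]
tcp_rot: [2.8, 1.422, 0.007]
wrist_force: [-0.6, -0.3, 0.2]
width: 0.003
grip_force: 0.0
```

```bash
python3 -W ignore -c "
from h import *
push()
p,_=read_camera('scene');cv2.imwrite('pics/h.png',cv2.resize(p[110:230,220:352],(660,600)))"
```

```text
t 18.98 pos [0.0563 0.0142] r 0.0580 spoke by pos -2.6 by yaw -12.0 F tool [-0.6 -0.3 -0.2] torque [ 0.006 -0.01   0.01 ] MOMENT 0.032 z 0.236
```

View pics/h.png

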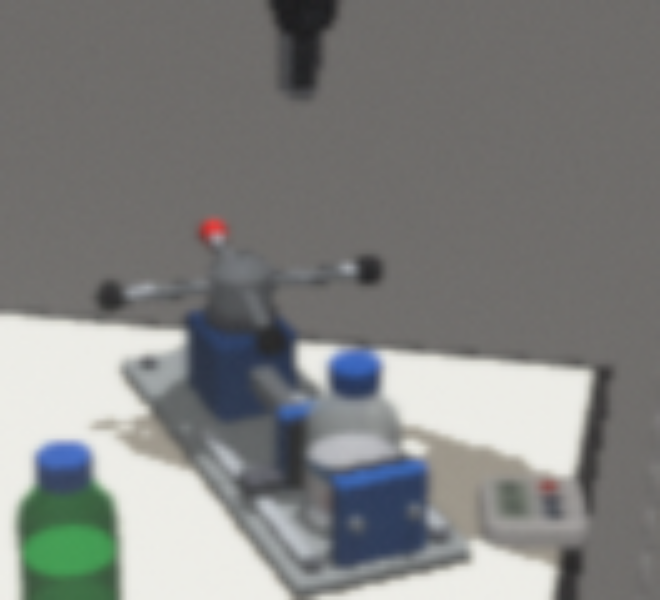

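The bottle stands upright between jaw and stop, with its cap at (355,372) and the stop at (380,510). The gripper is clear at (298,60) and the timer is untouched. Handing in.

```bash
python3 -c "
from workcell import *
print(finish_job())"
```

```text
the job is handed in; nothing more can be done
None
```

I stood the bottle upright in the clamp and wound the jaw shut until it pressed the bottle against the stop at an estimated 20–25 N. The arm is clear and the job was handed in at about 19 s; it returned no verdict.

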